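Clamp a weld sample on the cut-off machine's pallet

TASK

Make up the clamp that holds the weld sample on the T-slot clamping plate for sectioning. Lay the sample flat on the plate between the stud and the end stop, lengthways along the slot, and stand on the other side of the stud the heel block that is as tall as the sample; then lower the slotted strap over the stud so that it bridges the two and lies level, then the thick washer over the stud onto the strap, and last the knurled nut onto the washer. Leave the low block, the resin mount, the angle-iron offcut and the wrench where they are.

Things in the scene. Friction and masses are not known exactly. Their poses are not given: they have to be found in the camera images.
- plate: Fixed steel plate with a 12 mm T-slot along x. Origin: on the stud's axis at bench level; z up, x along the slot to the end stop. Spans x -75 to 98, y -45 to 45 mm; top at z = 18 mm. Stud upright at x = y = 0, 10 mm thick, top at z = 92 mm, last 7 mm tapered to 4.4 mm. End stop: dark bar across the plate, x = 88 to 96 mm, 60 mm long, 10 mm high.
- sample: Weld sample: bright block 60 (x) x 36 (y) x 28 (z) mm with a weld seam, a dull yellow band with dark edges, across its middle; about 0.4 kg, loose. Origin: centre of its underside. Its place: on the plate's top, centred 52 mm from the stud towards the stop (1 cm out is still good), x along the plate's x, either way round.
- heel_block: Tall heel block: dark steel, 32 (x) x 36 (y) x 28 (z) mm, as tall as the sample, serrated on its x faces; 0.24 kg, loose. Origin: centre of its underside. Its place: on the plate's top, centred 42 mm from the stud on the side away from the stop (1 cm out is still good), x along the plate's x, either way round.
- strap: Strap clamp: flat dark steel bar 112 (x) x 36 (y) x 14 (z) mm with a through slot 16 mm wide and 45 mm long (along x) in its middle, both ends alike; about 0.36 kg, loose. Origin: centre of its underside. In place: centred on the stud, x along the plate's x, underside 28 mm above the plate's top.
- washer: Thick steel washer, 36 mm across, 7 mm thick, with a 15 mm hole, loose, lying flat. Origin: centre of its underside.
- nut: Quick-acting knurled nut, 20 mm tall: a bright flange 34 mm across and 5 mm thick at the bottom, above it a dark knurled body 28 mm across; clear 15 mm bore right through, so that it slips straight down over the stud without turning. Loose, 70 g, standing on its flange. Origin: centre of its underside.
- low_block: Low heel block, not wanted: like the tall one, 32 (x) x 36 (y), but only 14 mm tall. Loose. Origin: centre of its underside. Leave it where it is (within 20 mm).
- mount: White resin specimen mount, 30 mm across, 18 mm tall, with a small steel inset on top. Loose bystander, to be left where it is (within 20 mm). Origin: centre of its underside.
- offcut: Slice of angle iron, 44 (x) x 30 (y) mm, 30 mm tall at its upright leg (y = -15 to -9 mm), foot 6 mm thick. Loose bystander, to be left where it is (within 20 mm). Origin: centre of its underside.
- wrench: Steel wrench 180 mm long lying flat beyond the plate, across the robot's view. Loose bystander, to be left where it is (within 20 mm). Its length is along its own x.
There are look-alikes about, which are no part of the job. Leave any green or purple look-alike of the sample alone.

How it is judged:
By the outcome, as a careful person would: the job done as asked, in the order asked, and still so for the second after the job is handed in, with the robot touching nothing.
It also fails if it takes over 122 s, if anything falls off the work surface, if the arm or the gripper's body presses on something with over 40 N, if the wrist force passes 120 N, or if a joint passes its speed limit or range.

ROBOT

A 6-joint arm with a two-finger parallel gripper is mounted at the origin on the work surface. World frame = base frame: x ahead of the robot, y to its left, z up, the work surface at z = 0. Lengths are in m, angles in rad, forces in N, time in s.
With the tool pointing down it reaches from about 0.35 to 0.775 m from the base axis. Payload 7.3 kg.
Tool frame: the origin (TCP) lies on the centre line of the jaws, within the pads' length; the fingertips stand 17 mm ahead of it and the grasp point (between the pads) lies 2 mm behind it (robot.tip_extent is the distance from the TCP to the fingertips, in m); z points along the fingers, y is the line along which they close (so a half turn about z gives the same grasp; the last joint's range is limited). The gripper opens to 92 mm and grips with 3 to 60 N. Pads are 19 mm wide; open, the fingers measure 130 mm over their backs; the gripper's body (75 mm by 190 mm) begins 47 mm behind the grasp point.
Start: joints at [-1.446, 0.342, 1.524, -0, 1.275, -0.146], TCP at [0.14, -0.506, 0.244] pointing down, gripper open.
Joint ranges: [-2.53, 2.53], [-0.77, 2.02], [0.04, 2.7], [-1, 4.14], [0.28, 2.66], [-3.11, 3.11]. Speed limits (rad/s): [2.57, 2.57, 3.14, 3.14, 3.14, 3.14].

INTERFACE

Orientations are given as [roll, pitch, yaw] about the fixed x, y, z axes, in that order (R = Rz(yaw) Ry(pitch) Rx(roll)).
In Python, from cell import robot gives the robot as it stands.
- The arm moves only by the tool step_arm, never from a script. Its argument "motion" is a list of rows, each a list of 2 entries, a list of its own where there are three numbers: the shift along the tool's x, y, z in units of 60 mm (1.0 is 60 mm), then the turn about the tool's z in rad. In form: [[[x, y, z], spin], ...]. A call has 1 to 10 rows; each row is the pose to reach, as a shift and turn from the pose commanded when the call began, along the tool's axes at that moment; what a row does not reach only later rows make up. A row lasts 1/8 s, in which the tool goes at most 62.5 mm and 10.7 degrees, less where a joint would pass 70% of its speed; a pose out of reach is approached as far as the arm can. A call with a gripper value outside its range is refused whole. "hand" is the closure in counts, from 0 (fully open) to 255 (shut), set as the call begins (left out, the last holds). The fingers move at their own pace and stop on an object; "squeeze" is the grip in N (left out, the last holds). Time passes only in rows, so rows that repeat a pose let the fingers close. It gives the time, the measured TCP pose, the force, the opening and the grip force at its end, in the units of the state.
- robot.observe(): the state, without advancing time (a new reading comes with each control period).
- robot.read_camera(name): name is "scene" or "top"; returns a dict with "pixels" (384x512x3 uint8, red, green, blue), "intrinsics" (3x3 intrinsics, pixels), "xyz" and "rotation" of the camera in the world. Camera axes: x right, y up, looking along -z (the intrinsics and any distortion apply to the point x, -y, -z); pixel columns grow to the right and rows downward; lengths in m; the calibration is good to about 2 mm. A picture is of the moment at which its call begins. There is no depth.
- robot.hand_in(): hands the job in; it is judged then, once.
The state is a dict: "time": time; "qpos": joint angles; "qvel": joint speeds; "joint_efforts": joint torques, N m; "tool_pos": TCP position; "tool_rot": TCP orientation; "contact_force": force on the tool from outside, world axes, zero at the start; "torque": the same for the moment, N m; "opening": finger opening in m; "grip_force": force on a finger pad.
Only numpy, scipy, OpenCV 4.12 (cv2) and the standard library are available. Lean on these libraries where they do the work, as an engineer would, in place of code of your own. Each camera call takes 0.05 s, during which the arm holds its last target. There are 200 camera calls.

## Working session

There is one attempt and no reset: what is moved stays moved. The work goes in short steps, Python scripts to look and compute and a tool call to move; the robot and the scene stay as the last step left them, time stands still between calls to the robot, and variables do not carry over. Pictures are saved under pics/ and viewed, at most 14 in all, crops included, and the job is handed in when it is done.

Besides the shell and the picture viewer there is one more tool, called as a command line: name --argument value ..., lists and objects as JSON in quotes. step_arm: Moves the arm, as the interface text tells. Its arguments: {"type":"object","properties":{"motion":{"type":"array"},"hand":{"type":"number"},"squeeze":{"type":"number"}},"required":["motion"]}

```bash
ls; mkdir -p pics
python3 - <<'E'
from cell import robot
import cv2
for n in("scene","top"):
    c=robot.read_camera(n); cv2.imwrite(f"pics/{n}0.png",cv2.cvtColor(c["pixels"],cv2.COLOR_RGB2BGR))
    big=cv2.resize(c["pixels"],(800,600),interpolation=cv2.INTER_CUBIC); cv2.imwrite(f"pics/{n}0b.png",cv2.cvtColor(big,cv2.COLOR_RGB2BGR))
    print(n,c["intrinsics"],c["xyz"],c["rotation"],[k for k in c])
print(robot.observe())
E
```

```text
pics
scene [[354.23753984   0.         253.71071001]
 [  0.         354.23753984 191.37997598]
 [  0.           0.           1.        ]] [1.09081457 0.25448113 0.63325882] [ 0.81465507 -0.02247223  2.03057755] ['pixels', 'intrinsics', 'xyz', 'rotation']
top [[485.65970986   0.         254.47548462]
 [  0.         485.65970986 193.52109348]
 [  0.           0.           1.        ]] [ 0.24780225 -0.01551922  1.48571936] [ 0.16941392 -0.00530372 -1.54641983] ['pixels', 'intrinsics', 'xyz', 'rotation']
{'time': 0.1, 'qpos': array([-1.44600189e+00,  3.42655265e-01,  1.52487067e+00, -2.04793404e-05,
        1.27537710e+00, -1.46008913e-01]), 'qvel': array([-8.96579514e-05, -2.16709909e-03, -1.84101041e-03,  3.84724549e-04,
       -1.41979874e-03, -1.09153154e-03]), 'joint_efforts': array([ 9.41384315e-04, -4.32006526e+01, -2.44694352e+01,  7.19039887e-02,
        5.26313356e-02, -4.78248592e-05]), 'tool_pos': array([ 0.14041248, -0.50555181,  0.24313102]), 'tool_rot': array([-3.14029337e+00, -1.71271626e-04,  2.70809219e-01]), 'contact_force': array([ 0.2456584 , -0.22327022, -0.59634994]), 'torque': array([ 0.03915289, -0.00711781, -0.05513766]), 'grip_force': 0.0, 'opening': 0.09165397996641549}
```

View pics/top0b.png

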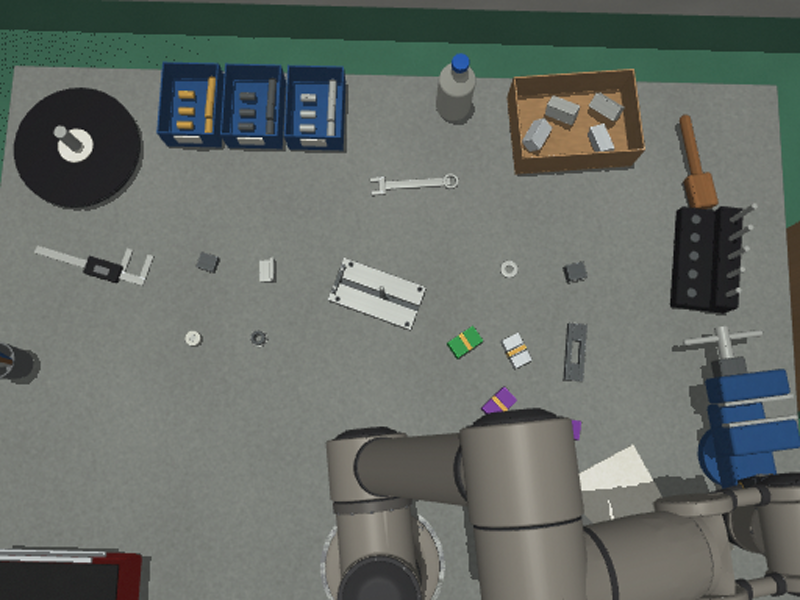

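View pics/scene0b.png

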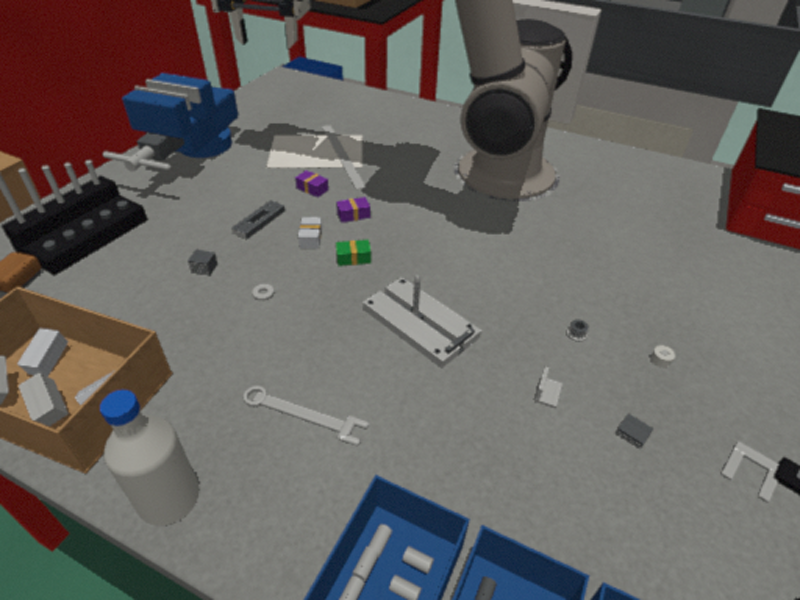

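```bash
cat > h.py <<'E'
import numpy as np, cv2
from scipy.spatial.transform import Rotation as Ro
from cell import robot
def shot(n): return robot.read_camera(n)
def ray(c,u,v,z):
    K=c["intrinsics"];d=np.array([(u-K[0,2])/K[0,0],-(v-K[1,2])/K[1,1],-1])
    d=Ro.from_euler("xyz",c["rotation"]).as_matrix()@d
    p=np.array(c["xyz"]);return p+d*(z-p[2])/d[2]
def proj(c,P):
    R=Ro.from_euler("xyz",c["rotation"]).as_matrix();q=(np.atleast_2d(P)-c["xyz"])@R
    K=c["intrinsics"];return np.c_[K[0,2]+K[0,0]*q[:,0]/-q[:,2],K[1,2]+K[1,1]*q[:,1]/q[:,2]]
def crop(c,name,u0,v0,w,h,s,grid=20):
    im=cv2.cvtColor(c["pixels"],cv2.COLOR_RGB2BGR)[v0:v0+h,u0:u0+w]
    im=cv2.resize(im,None,fx=s,fy=s,interpolation=cv2.INTER_CUBIC)
    for u in range(-(-u0//grid)*grid,u0+w,grid): cv2.putText(im,f"{u}",(int((u-u0+.5)*s),10),0,.35,(0,255,255));cv2.line(im,(int((u-u0+.5)*s),12),(int((u-u0+.5)*s),18),(0,255,255))
    for v in range(-(-v0//grid)*grid,v0+h,grid): cv2.putText(im,f"{v}",(0,int((v-v0+.5)*s)),0,.35,(0,255,255));cv2.line(im,(22,int((v-v0+.5)*s)),(30,int((v-v0+.5)*s)),(0,255,255))
    cv2.imwrite(name,im)
E
python3 - <<'E'
from h import *
c=shot("top"); crop(c,"pics/a.png",205,155,180,110,4)
crop(c,"pics/b.png",200,155,1,1,1)
d=shot("scene")
for n,(u,v),z in [("stud base",(381/1.5625,293/1.5625),.018),("washer",(508/1.5625,269/1.5625),.007),("sample",(516/1.5625,350/1.5625),.028),("heel",(575/1.5625,271/1.5625),.028),("strap",(575/1.5625,351/1.5625),.014),("nut",(259/1.5625,338/1.5625),.02),("low",(207/1.5625,262/1.5625),.014)]:
    P=ray(c,u,v,z);print(n,P.round(3),(proj(d,P)*1.5625).round(),np.hypot(P[0],P[1]).round(3))
E
```

```text
stud base [0.517 0.016 0.018] [[414. 313.]] 0.517
washer [ 0.574 -0.236  0.007] [[262. 290.]] 0.62
sample [ 0.41  -0.248  0.028] [[309. 226.]] 0.479
heel [ 0.569 -0.364  0.028] [[201. 256.]] 0.675
strap [ 0.412 -0.365  0.014] [[257. 216.]] 0.551
nut [0.422 0.25  0.02 ] [[576. 323.]] 0.49
low [0.571 0.363 0.014] [[633. 427.]] 0.677
```

View pics/a.png

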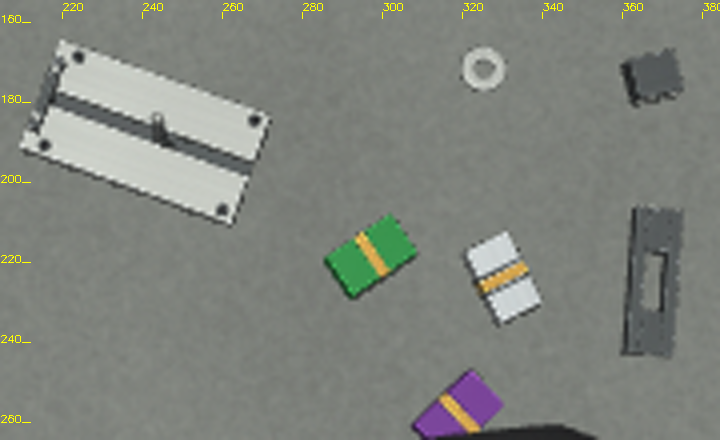

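```bash
cat >> h.py <<'E'
from scipy.optimize import minimize
def box(a,b,c,d,h): return np.array([[x,y,z] for x in(a,b) for y in(c,d) for z in(0,h)],float)
def cyl(r,h): return np.array([[r*np.cos(t),r*np.sin(t),z] for t in np.arange(0,6.28,.2) for z in(0,h)])
S={"sample":box(-.03,.03,-.018,.018,.028),"heel":box(-.016,.016,-.018,.018,.028),"low":box(-.016,.016,-.018,.018,.014),"strap":box(-.056,.056,-.018,.018,.014),
"plate":box(-.075,.098,-.045,.045,.018),"washer":cyl(.018,.007),"nut":np.r_[cyl(.017,.005),cyl(.014,.02)]}
def fit(c,shape,p0,z=0,thr=22,r=12,fill=True):
    V=S[shape]+[0,0,z]
    def pts(p):
        co,si=np.cos(p[2]),np.sin(p[2]);return proj(c,np.c_[p[0]+co*V[:,0]-si*V[:,1],p[1]+si*V[:,0]+co*V[:,1],V[:,2]])
    q=pts(p0);lo=np.floor(q.min(0)-r).astype(int);hi=np.ceil(q.max(0)+r).astype(int)
    im=cv2.GaussianBlur(c["pixels"][lo[1]:hi[1],lo[0]:hi[0]],(0,0),.5).astype(float)
    bg=np.median(np.r_[im[:3].reshape(-1,3),im[-3:].reshape(-1,3),im[:,:3].reshape(-1,3),im[:,-3:].reshape(-1,3)],0)
    m=np.clip((np.abs(im-bg).max(2)-thr/2)/thr,0,1)
    if fill:
        b=(m>.5).astype(np.uint8);n,l,st,ce=cv2.connectedComponentsWithStats(b)
        i=1+np.argmin(np.hypot(*(ce[1:]-(q.mean(0)-lo)).T)-.1*np.sqrt(st[1:,4]))
        k=cv2.dilate((l==i).astype(np.uint8),np.ones((3,3)));m=m*k
        o=np.zeros_like(b);cv2.drawContours(o,cv2.findContours((m>.5).astype(np.uint8),0,2)[0],-1,1,-1);o=cv2.erode(o,np.ones((3,3)));m=np.maximum(m,o)
    def cost(p):
        h=cv2.convexHull(((pts(p)-lo+.5)*8).astype(np.float32)).astype(np.int32)
        a=np.zeros((m.shape[0]*8,m.shape[1]*8),np.uint8);cv2.fillConvexPoly(a,h,255)
        a=cv2.resize(a,m.shape[::-1],interpolation=cv2.INTER_AREA)/255.;return np.abs(a-m).sum()/a.sum()
    best=None
    for s in (1,-1):
        p0=np.array(p0,float);sx=np.array([p0,p0+[.012*s,0,0],p0+[0,.012*s,0],p0+[0,0,.25*s]])
        R=minimize(cost,p0,method="Nelder-Mead",options=dict(initial_simplex=sx,xatol=1e-4,fatol=1e-5,maxiter=300))
        if best is None or R.fun<best.fun: best=R
    return best.x.round(4),round(best.fun,3)
E
cat > m.py <<'E'
from h import *
c,d=shot("top"),shot("scene")
for n,p in dict(plate=(.51,.016,2.8),sample=(.41,-.248,.45),heel=(.567,-.364,.1),strap=(.412,-.365,.0),washer=(.574,-.236,0),nut=(.422,.25,0)).items():
    print(n,*fit(c,n,p),*fit(d,n,p))
E
python3 m.py
```

```text
plate [0.5134 0.0139 1.2402] 0.049 [0.5106 0.0151 1.2395] 0.089
sample [ 0.4109 -0.2488  0.4578] 0.11 [ 0.4083 -0.248   0.4854] 0.559
heel [ 0.5692 -0.3655  0.2346] 0.084 [ 0.5689 -0.3638  0.2657] 0.035
strap [ 0.4118 -0.3649 -0.0901] 0.044 [ 0.4103 -0.3637 -0.0808] 0.038
washer [ 0.5762 -0.2365 -0.2919] 0.172 [ 0.5724 -0.2347  0.0165] 0.291
nut [0.4235 0.254  0.191 ] 0.215 [0.4192 0.2542 0.0424] 0.318
```

```bash
cat >> h.py <<'E'
def go(x,y,z,yaw):
    o=robot.observe();R=Ro.from_euler("xyz",o["tool_rot"]).as_matrix()
    Ri=Ro.from_euler("xyz",[np.pi,0,o["tool_rot"][2]]).as_matrix()
    dy=(o["tool_rot"][2]-yaw+np.pi)%(2*np.pi)-np.pi
    return (Ri.T@(np.array([x,y,z])-o["tool_pos"])/.06).round(3).tolist(),round(dy,3)
E
python3 - <<'E'
from h import *
print(go(.4096,-.2484,.12,.46))
c,d=shot("top"),shot("scene")
a=[(c,354,165,28,22),(d,118,155,30,24)]
ims=[]
crop(c,"pics/h1.png",350,160,40,30,10,5);crop(d,"pics/h2.png",110,153,40,30,10,5)
cv2.imwrite("pics/hh.png",np.hstack([cv2.imread("pics/h1.png"),cv2.imread("pics/h2.png")]))
crop(c,"pics/s1.png",310,208,40,30,10,5);crop(d,"pics/s2.png",180,130,40,30,10,5)
cv2.imwrite("pics/hh.png",np.vstack([cv2.imread("pics/hh.png"),np.hstack([cv2.imread("pics/s1.png"),cv2.imread("pics/s2.png")])]))
E
```

```text
([5.469, -2.933, 2.058], np.float64(-0.189))
```

View pics/hh.png

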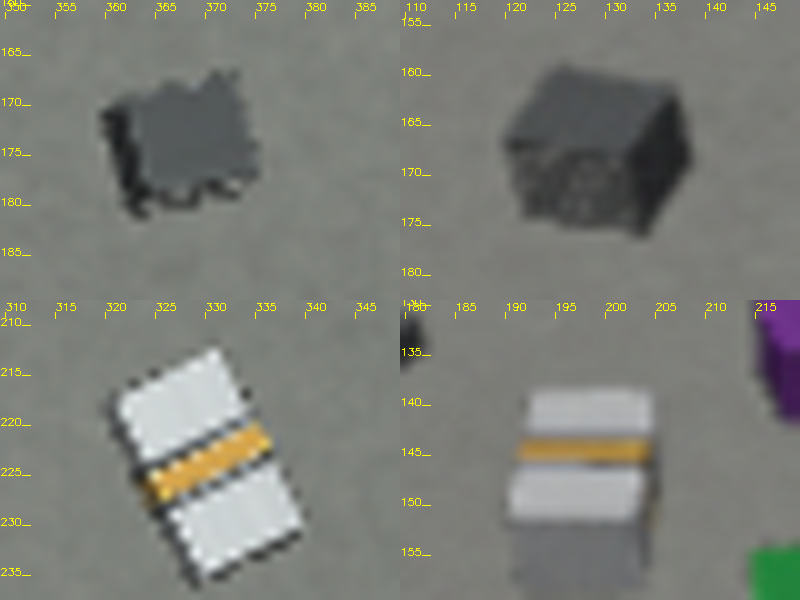

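step_arm --motion '[[[0.9, -0.5, 0], -0.05], [[1.8, -1.0, 0.3], -0.1], [[2.7, -1.5, 0.7], -0.15], [[3.6, -2.0, 1.1], -0.189], [[4.5, -2.4, 1.5], -0.189], [[5.2, -2.8, 1.9], -0.189], [[5.47, -2.93, 2.06], -0.189], [[5.47, -2.93, 2.06], -0.189], [[5.47, -2.93, 2.06], -0.189]]' --hand 70 --squeeze 40

```text
time: 1.52
tool_pos: [0.4095, -0.2494, 0.1206]
tool_rot: [3.141, 0.0, 0.46]
contact_force: [-0.2, 0.3, -0.0]
opening: 0.0666
grip_force: 0.0
```

Run:
```python
from h import *
o=robot.observe();print(o["time"],o["tool_pos"],o["tool_rot"],o["opening"])
print(go(.4096,-.2484,.022,.46))
```

```text
1.525 [ 0.40947702 -0.24939999  0.12056914] [3.14075377e+00 8.34797384e-06 4.59609591e-01] 0.06658313082089891
([0.009, -0.014, 1.643], np.float64(-0.0))
```

step_arm --motion '[[[0.01, -0.015, 0.6], 0], [[0.01, -0.015, 1.1], 0], [[0.01, -0.015, 1.45], 0], [[0.01, -0.015, 1.58], 0], [[0.01, -0.015, 1.58], 0]]'

```text
time: 2.15
tool_pos: [0.4096, -0.2484, 0.0257]
tool_rot: [3.141, -0.0, 0.459]
contact_force: [0.0, -1.0, 0.7]
opening: 0.0669
grip_force: 0.0
```

step_arm --motion '[[[0, 0, 0], 0], [[0, 0, 0], 0], [[0, 0, 0], 0], [[0, 0, 0], 0], [[0, 0, 0], 0], [[0, 0, 0], 0]]' --hand 200

```text
time: 2.9
tool_pos: [0.4101, -0.2478, 0.0257]
tool_rot: [3.141, -0.0, 0.46]
contact_force: [0.5, 0.0, 5.1]
opening: 0.0359
grip_force: 40.0
```

step_arm --motion '[[[0, 0, -0.3], 0], [[0, 0, -0.8], 0], [[0, 0, -1.4], 0], [[0, 0, -1.7], 0], [[0, 0, -1.7], 0]]'

```text
time: 3.52
tool_pos: [0.4101, -0.2478, 0.1278]
tool_rot: [3.14, -0.001, 0.46]
contact_force: [-0.7, -0.2, -3.9]
opening: 0.0355
grip_force: 40.0
```

Run:
```python
from h import *
th=1.24;P=np.array([.512,.0145])+.052*np.array([np.cos(th),np.sin(th)]);print(P)
print(go(P[0],P[1],.13,th))
```

```text
[0.52888941 0.06368077]
([4.079, -3.772, -0.036], np.float64(-0.78))
```

step_arm --motion '[[[0.6, -0.55, -0.3], -0.13], [[1.2, -1.1, -0.5], -0.26], [[1.8, -1.65, -0.5], -0.39], [[2.4, -2.2, -0.5], -0.52], [[3.0, -2.75, -0.5], -0.65], [[3.5, -3.25, -0.5], -0.78], [[3.95, -3.65, -0.5], -0.78], [[4.08, -3.77, -0.3], -0.78], [[4.08, -3.77, -0.04], -0.78], [[4.08, -3.77, -0.04], -0.78]]'

```text
time: 4.78
tool_pos: [0.5269, 0.0627, 0.1272]
tool_rot: [-3.136, 0.002, 1.239]
contact_force: [0.1, 0.3, -2.5]
opening: 0.0354
grip_force: 40.0
```

Run:
```python
from h import *
print(go(.5289,.0637,.0455,1.24))
c,d=shot("top"),shot("scene")
crop(c,"pics/c1.png",200,150,80,75,5);crop(d,"pics/c2.png",225,120,80,75,5)
cv2.imwrite("pics/c.png",np.hstack([cv2.imread("pics/c1.png"),cv2.imread("pics/c2.png")]))
```

```text
([0.026, 0.026, 1.361], np.float64(-0.001))
```

View pics/c.png

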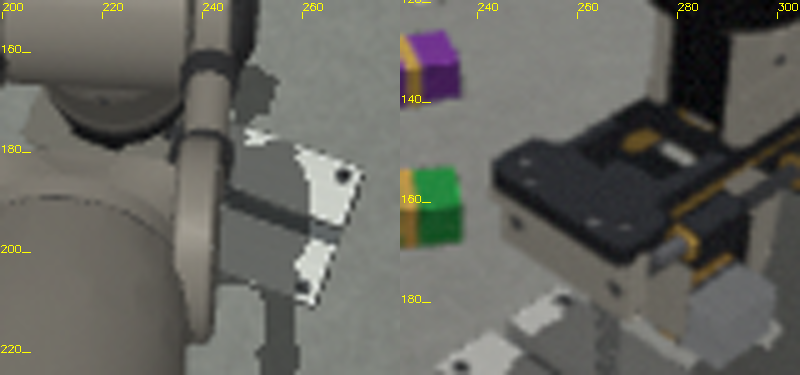

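step_arm --motion '[[[0.026, 0.026, 0.4], 0], [[0.026, 0.026, 0.9], 0], [[0.026, 0.026, 1.2], 0], [[0.026, 0.026, 1.3], 0], [[0.026, 0.026, 1.35], 0], [[0.026, 0.026, 1.37], 0], [[0.026, 0.026, 1.37], 0], [[0.026, 0.026, 1.37], 0]]'

```text
time: 5.88
tool_pos: [0.5311, 0.0647, 0.0479]
tool_rot: [3.141, -0.0, 1.24]
contact_force: [-0.2, 0.4, -2.6]
opening: 0.0358
grip_force: 40.0
```

step_arm --motion '[[[-0.027, -0.027, 0.0], 0], [[-0.027, -0.027, 0.03], 0], [[-0.027, -0.027, 0.055], 0], [[-0.027, -0.027, 0.06], 0], [[-0.027, -0.027, 0.06], 0]]'

```text
time: 6.5
tool_pos: [0.5287, 0.0637, 0.0438]
tool_rot: [-3.142, 0.0, 1.24]
contact_force: [0.0, -0.6, -2.7]
opening: 0.0357
grip_force: 40.0
```

step_arm --motion '[[[0, 0, 0.015], 0], [[0, 0, 0.015], 0], [[0, 0, 0.015], 0]]'

```text
time: 6.88
tool_pos: [0.5288, 0.0637, 0.0436]
tool_rot: [3.141, -0.0, 1.24]
contact_force: [-2.8, -0.3, 6.1]
opening: 0.0357
grip_force: 40.0
```

step_arm --motion '[[[0, 0, 0], 0], [[0, 0, 0], 0], [[0, 0, 0], 0], [[0, 0, -0.2], 0], [[0, 0, -0.7], 0], [[0, 0, -1.5], 0], [[0, 0, -1.9], 0], [[0, 0, -1.9], 0]]' --hand 70

```text
time: 7.88
tool_pos: [0.53, 0.0637, 0.1595]
tool_rot: [3.136, -0.002, 1.24]
contact_force: [0.5, -1.4, -0.8]
opening: 0.0664
grip_force: 0.0
```

Run:
```python
from h import *
print(robot.observe()["tool_pos"],go(.569,-.3646,.15,.25))
```

```text
[0.52999681 0.06366851 0.15954005] ([-6.539, 2.934, 0.159], np.float64(0.99))
```

step_arm --motion '[[[-0.7, 0.3, 0], 0.15], [[-1.5, 0.65, 0], 0.32], [[-2.3, 1.0, 0], 0.49], [[-3.1, 1.4, 0], 0.66], [[-3.9, 1.75, 0], 0.82], [[-4.7, 2.1, 0], 0.99], [[-5.5, 2.5, 0.15], 0.99], [[-6.2, 2.8, 0.15], 0.99], [[-6.54, 2.93, 0.16], 0.99], [[-6.54, 2.93, 0.16], 0.99]]'

```text
time: 9.12
tool_pos: [0.5665, -0.3656, 0.1454]
tool_rot: [-3.14, 0.002, 0.247]
contact_force: [-0.8, 1.2, -0.7]
opening: 0.0668
grip_force: 0.0
```

Run:
```python
from h import *
print(go(.569,-.3646,.028,.25))
c,d=shot("top"),shot("scene")
t=1.24;pl=np.array([.5136,.0135])
print("sample",*fit(c,"sample",(.529,.064,1.24),.018),*fit(d,"sample",(.529,.064,1.24),.018))
print("plate",*fit(c,"plate",(.513,.014,1.24)),*fit(d,"plate",(.511,.015,1.24)))
crop(c,"pics/e1.png",200,150,80,75,5);crop(d,"pics/e2.png",225,165,80,75,5)
cv2.imwrite("pics/e.png",np.hstack([cv2.imread("pics/e1.png"),cv2.imread("pics/e2.png")]))
```

```text
([0.045, -0.006, 1.957], np.float64(-0.003))
sample [0.5365 0.0602 1.3519] 2.879 [0.5668 0.0746 1.3112] 1.904
plate [0.5142 0.014  1.2597] 0.636 [0.5102 0.0148 1.2385] 0.084
```

View pics/e.png

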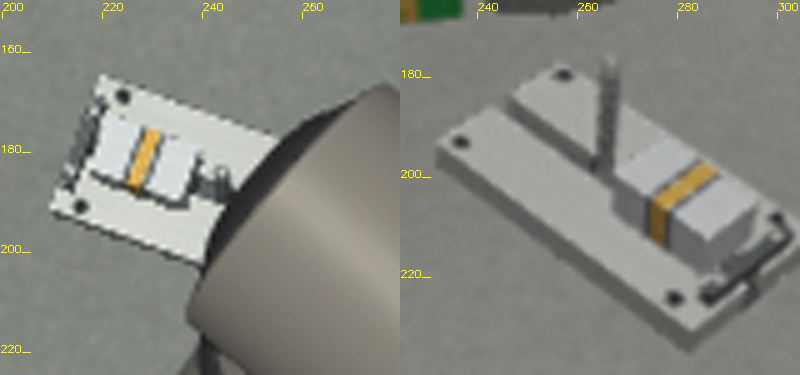

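Run:
```python
from h import *
d=shot("scene");c=shot("top")
t=1.24
for n,P in [("center .529,.0637",np.mean([ray(d,*p,.046)[:2] for p in [(267.5,200.1),(274.5,192.5),(295.5,205.5),(285.5,212.5)]],0)),("studtop",ray(d,265.9,176.7,.092)),("studbase",ray(d,265.1,198.5,.018))]: print(n,P)
S0=np.array([.512,.0145]);R=np.array([[np.cos(t),-np.sin(t)],[np.sin(t),np.cos(t)]])
for n,cc in(("top",c),("scene",d)):
  print(n,"stud",proj(cc,[[*S0,.018],[*S0,.092]]).round(1).tolist(),"sample",proj(cc,[[*(np.array([.5288,.0637])+R@[a,b]),.046] for a,b in((-.03,-.018),(-.03,.018),(.03,.018),(.03,-.018))]).round(1).tolist())
```

```text
center .529,.0637 [0.53150385 0.06268692]
studtop [0.5130383  0.01369133 0.092     ]
studbase [0.50985166 0.01378238 0.018     ]
top stud [[244.3, 189.1], [243.9, 184.6]] sample [[239.4, 179.5], [235.2, 190.5], [216.6, 183.6], [220.8, 172.7]]
scene stud [[265.0, 199.1], [266.4, 176.5]] sample [[267.0, 199.1], [277.2, 191.9], [296.2, 204.8], [286.0, 212.5]]
```

step_arm --motion '[[[0.02, 0, 0.6], 0], [[0.02, 0, 1.1], 0], [[0.02, 0, 1.3], 0], [[0.02, 0, 1.3], 0], [[0.02, 0, 1.3], 0]]'

```text
time: 9.95
tool_pos: [0.5694, -0.3646, 0.071]
tool_rot: [3.139, -0.001, 0.25]
contact_force: [0.6, 0.2, -0.3]
opening: 0.0663
grip_force: 0.0
```

Run:
```python
from h import *
print(go(.569,-.3646,.030,.25))
```

```text
([-0.007, -0.001, 0.684], np.float64(0.0))
```

step_arm --motion '[[[0, 0, 0.3], 0], [[0, 0, 0.55], 0], [[0, 0, 0.68], 0], [[0, 0, 0.68], 0], [[0, 0, 0.68], 0]]'

```text
time: 10.58
tool_pos: [0.5688, -0.3645, 0.0289]
tool_rot: [3.141, -0.0, 0.25]
contact_force: [-0.4, -0.2, 0.7]
opening: 0.0668
grip_force: 0.0
```

step_arm --motion '[[[0, 0, 0], 0], [[0, 0, 0], 0], [[0, 0, 0], 0], [[0, 0, 0], 0], [[0, 0, 0], 0], [[0, 0, 0], 0]]' --hand 200

```text
time: 11.32
tool_pos: [0.5687, -0.3645, 0.0288]
tool_rot: [3.141, -0.0, 0.25]
contact_force: [0.0, -0.6, 1.6]
opening: 0.0356
grip_force: 40.0
```

step_arm --motion '[[[0, 0, -0.3], 0], [[0, 0, -0.8], 0], [[0, 0, -1.5], 0], [[0, 0, -2.2], 0], [[0, 0, -2.2], 0], [[0, 0, -2.2], 0], [[0, 0, -2.2], 0]]'

```text
time: 12.2
tool_pos: [0.5678, -0.3636, 0.1586]
tool_rot: [-3.139, 0.002, 0.25]
contact_force: [-0.0, -0.7, -2.6]
opening: 0.0355
grip_force: 40.0
```

Run:
```python
from h import *
th=1.24;P=np.array([.512,.0145])-.044*np.array([np.cos(th),np.sin(th)]);print(P)
print(go(P[0],P[1],.15,th))
```

```text
[ 0.49770896 -0.0271145 ]
([0.254, -5.722, 0.143], np.float64(-0.99))
```

step_arm --motion '[[[0.03, -0.7, 0], -0.15], [[0.06, -1.5, 0], -0.32], [[0.09, -2.3, 0], -0.49], [[0.12, -3.1, 0], -0.66], [[0.15, -3.9, 0], -0.82], [[0.2, -4.7, 0], -0.99], [[0.25, -5.4, 0], -0.99], [[0.25, -5.72, 0.1], -0.99], [[0.25, -5.72, 0.14], -0.99], [[0.25, -5.72, 0.14], -0.99]]'

```text
time: 13.45
tool_pos: [0.4985, -0.029, 0.1516]
tool_rot: [-3.141, 0.001, 1.239]
contact_force: [0.3, -0.7, -2.2]
opening: 0.0358
grip_force: 40.0
```

step_arm --motion '[[[0, 0, 0.4], 0], [[0, 0, 0.9], 0], [[0, 0, 1.3], 0], [[0, 0, 1.4], 0], [[0, 0, 1.4], 0], [[0, 0, 1.4], 0]]'

```text
time: 14.2
tool_pos: [0.4991, -0.0285, 0.0691]
tool_rot: [3.14, -0.0, 1.239]
contact_force: [0.0, -0.4, -2.1]
opening: 0.0357
grip_force: 40.0
```

Run:
```python
from h import *
print(go(.4977,-.0271,.0466,1.24))
```

```text
([0.014, -0.03, 0.375], np.float64(-0.001))
```

step_arm --motion '[[[0.014, -0.03, 0.15], 0], [[0.014, -0.03, 0.28], 0], [[0.014, -0.03, 0.34], 0], [[0.014, -0.03, 0.37], 0], [[0.014, -0.03, 0.38], 0], [[0.014, -0.03, 0.38], 0]]'

```text
time: 14.95
tool_pos: [0.4966, -0.0265, 0.0467]
tool_rot: [-3.141, 0.0, 1.24]
contact_force: [-6.1, 1.6, 14.9]
opening: 0.0359
grip_force: 40.0
```

step_arm --motion '[[[0, 0, -0.005], 0], [[0, 0, -0.005], 0], [[0, 0, -0.005], 0], [[0, 0, -0.1], 0], [[0, 0, -0.6], 0], [[0, 0, -1.4], 0], [[0, 0, -1.8], 0], [[0, 0, -1.8], 0], [[0, 0, -1.8], 0]]' --hand 70

```text
time: 16.08
tool_pos: [0.4963, -0.0265, 0.1525]
tool_rot: [-3.14, 0.0, 1.24]
contact_force: [0.1, 0.2, 0.5]
opening: 0.0665
grip_force: 0.0
```

Run:
```python
from h import *
print(go(.411,-.3643,.15,-.085))
```

```text
([-5.786, 0.486, 0.042], np.float64(1.325))
```

step_arm --motion '[[[-0.6, 0.05, 0], 0.16], [[-1.2, 0.1, 0], 0.33], [[-2.0, 0.15, 0], 0.5], [[-2.8, 0.2, 0], 0.67], [[-3.6, 0.3, 0], 0.84], [[-4.3, 0.35, 0], 1.01], [[-5.0, 0.4, 0], 1.18], [[-5.6, 0.47, 0], 1.325], [[-5.79, 0.49, 0.04], 1.325], [[-5.79, 0.49, 0.04], 1.325]]'

```text
time: 17.32
tool_pos: [0.4112, -0.3642, 0.1496]
tool_rot: [-3.139, 0.002, -0.084]
contact_force: [0.4, -0.2, 0.4]
opening: 0.0665
grip_force: 0.0
```

step_arm --motion '[[[0, 0, 0.4], 0], [[0, 0, 0.9], 0], [[0, 0, 1.3], 0], [[0, 0, 1.4], 0], [[0, 0, 1.4], 0], [[0, 0, 1.4], 0]]'

```text
time: 18.08
tool_pos: [0.4124, -0.3649, 0.0681]
tool_rot: [3.14, -0.001, -0.084]
contact_force: [-0.8, 0.3, -0.1]
opening: 0.0664
grip_force: 0.0
```

Run:
```python
from h import *
print(go(.411,-.3643,.018,-.085))
c,d=shot("top"),shot("scene")
crop(c,"pics/f1.png",200,150,80,75,5);crop(d,"pics/f2.png",225,165,80,75,5)
cv2.imwrite("pics/f.png",np.hstack([cv2.imread("pics/f1.png"),cv2.imread("pics/f2.png")]))
```

```text
([-0.024, -0.008, 0.834], np.float64(0.001))
```

View pics/f.png

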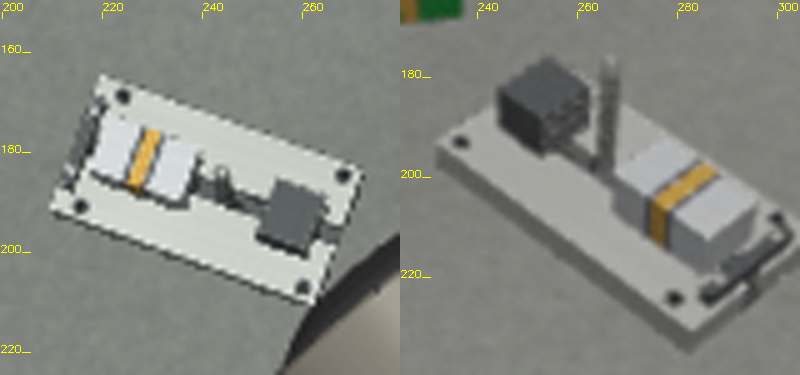

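step_arm --motion '[[[-0.024, -0.008, 0.4], 0], [[-0.024, -0.008, 0.65], 0], [[-0.024, -0.008, 0.78], 0], [[-0.024, -0.008, 0.8], 0], [[-0.024, -0.008, 0.8], 0]]'

```text
time: 18.8
tool_pos: [0.4106, -0.3644, 0.0194]
tool_rot: [3.141, -0.001, -0.085]
contact_force: [-0.3, 0.4, 0.0]
opening: 0.0667
grip_force: 0.0
```

step_arm --motion '[[[0, 0, 0], 0], [[0, 0, 0], 0], [[0, 0, 0], 0], [[0, 0, 0], 0], [[0, 0, 0], 0], [[0, 0, 0], 0]]' --hand 200

```text
time: 19.55
tool_pos: [0.4105, -0.3644, 0.0192]
tool_rot: [3.141, -0.0, -0.085]
contact_force: [0.1, -1.1, 1.5]
opening: 0.0355
grip_force: 40.0
```

step_arm --motion '[[[0, 0, -0.3], 0], [[0, 0, -0.8], 0], [[0, 0, -1.5], 0], [[0, 0, -2.2], 0], [[0, 0, -2.4], 0], [[0, 0, -2.4], 0], [[0, 0, -2.4], 0]]'

```text
time: 20.42
tool_pos: [0.4096, -0.3632, 0.1609]
tool_rot: [-3.139, 0.003, -0.085]
contact_force: [0.3, 0.1, -4.0]
opening: 0.0354
grip_force: 40.0
```

Run:
```python
from h import *
print(go(.512,.0145,.15,1.24))
```

```text
([1.164, -6.418, 0.181], np.float64(-1.325))
```

step_arm --motion '[[[0.1, -0.7, 0], -0.16], [[0.25, -1.4, 0], -0.33], [[0.4, -2.2, 0], -0.5], [[0.55, -3.0, 0], -0.67], [[0.7, -3.8, 0], -0.84], [[0.85, -4.6, 0], -1.01], [[1.0, -5.4, 0], -1.18], [[1.1, -6.1, 0], -1.325], [[1.16, -6.42, 0.18], -1.325], [[1.16, -6.42, 0.18], -1.325]]'

```text
time: 21.68
tool_pos: [0.5113, 0.0152, 0.1499]
tool_rot: [-3.137, 0.001, 1.242]
contact_force: [-0.1, -0.6, -3.1]
opening: 0.0358
grip_force: 40.0
```

step_arm --motion '[[[0, 0, 0.2], 0], [[0, 0, 0.45], 0], [[0, 0, 0.5], 0], [[0, 0, 0.5], 0], [[0, 0, 0.5], 0]]'

```text
time: 22.3
tool_pos: [0.5128, 0.0135, 0.1226]
tool_rot: [3.141, -0.0, 1.239]
contact_force: [-0.7, 0.5, -2.4]
opening: 0.0355
grip_force: 40.0
```

Run:
```python
from h import *
print(robot.observe()["tool_pos"],go(.512,.0145,.0665,1.24))
c,d=shot("top"),shot("scene")
crop(c,"pics/g1.png",200,150,80,75,5);crop(d,"pics/g2.png",225,145,80,75,5)
cv2.imwrite("pics/g.png",np.hstack([cv2.imread("pics/g1.png"),cv2.imread("pics/g2.png")]))
```

```text
[0.51281114 0.01352677 0.12256653] ([0.011, -0.018, 0.934], np.float64(-0.001))
```

View pics/g.png

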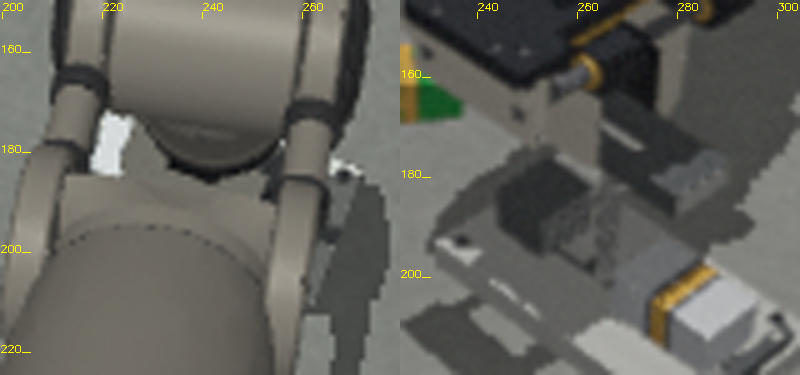

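Run:
```python
from h import *
d=shot("scene");o=robot.observe();t=o["tool_rot"][2];p=o["tool_pos"]
R=np.array([[np.cos(t),-np.sin(t)],[np.sin(t),np.cos(t)]])
for a,b,z in((.056,-.018,0),(.056,-.018,.014),(.056,.018,0),(.056,.018,.014),(-.056,-.018,.014)):
    print(a,b,z,((proj(d,[*(p[:2]+R@[a,b]),p[2]-.019+z])[0]-[225,145])*5+[402,2]).round(0))
```

```text
0.056 -0.018 0 [671. 219.]
0.056 -0.018 0.014 [674. 196.]
0.056 0.018 0 [725. 182.]
0.056 0.018 0.014 [728. 159.]
-0.056 -0.018 0.014 [496.  79.]
```

step_arm --motion '[[[0.005, -0.03, 0.05], 0], [[0.005, -0.03, 0.15], 0], [[0.005, -0.03, 0.25], 0], [[0.005, -0.03, 0.35], 0], [[0.005, -0.03, 0.42], 0], [[0.005, -0.03, 0.42], 0]]'

```text
time: 23.2
tool_pos: [0.5107, 0.0146, 0.0966]
tool_rot: [-3.141, 0.0, 1.24]
contact_force: [0.4, 0.1, -3.6]
opening: 0.0357
grip_force: 40.0
```

step_arm --motion '[[[0, 0, 0.05], 0], [[0, 0, 0.12], 0], [[0, 0, 0.15], 0], [[0, 0.015, 0.15], 0], [[0, 0.025, 0.15], 0], [[0, 0.03, 0.15], 0], [[0, 0.03, 0.15], 0]]'

```text
time: 24.08
tool_pos: [0.5127, 0.014, 0.0881]
tool_rot: [3.141, 0.0, 1.24]
contact_force: [-1.1, -0.5, -3.9]
opening: 0.0359
grip_force: 40.0
```

step_arm --motion '[[[0, -0.02, 0], 0], [[0, -0.04, 0], 0], [[0, -0.05, 0], 0], [[0, -0.06, 0], 0], [[0, -0.06, 0], 0]]'

```text
time: 24.7
tool_pos: [0.5092, 0.0152, 0.088]
tool_rot: [3.142, 0.0, 1.24]
contact_force: [0.4, -0.2, -4.1]
opening: 0.0358
grip_force: 40.0
```

step_arm --motion '[[[0, 0.03, 0], 0], [[0, 0.03, 0.1], 0], [[0, 0.03, 0.2], 0], [[0, 0.03, 0.28], 0], [[0, 0.03, 0.33], 0], [[0, 0.03, 0.36], 0], [[0, 0.03, 0.37], 0], [[0, 0.03, 0.37], 0]]'

```text
time: 25.7
tool_pos: [0.511, 0.0146, 0.0659]
tool_rot: [3.141, 0.0, 1.24]
contact_force: [0.3, 0.1, -3.6]
opening: 0.0355
grip_force: 40.0
```

step_arm --motion '[[[0, 0, 0.01], 0], [[0, 0, 0.015], 0], [[0, 0, 0.018], 0], [[0, 0, 0.018], 0]]'

```text
time: 26.2
tool_pos: [0.511, 0.0146, 0.0652]
tool_rot: [3.141, 0.0, 1.24]
contact_force: [-2.1, -0.2, 4.7]
opening: 0.0359
grip_force: 40.0
```

Contact; release and go to the washer.

step_arm --motion '[[[0, 0, 0], 0], [[0, 0, 0], 0], [[0, 0, 0], 0], [[0, 0, -0.1], 0], [[0, 0, -0.5], 0], [[0, 0, -1.2], 0], [[0, 0, -1.5], 0], [[0, 0, -1.5], 0], [[0, 0, -1.5], 0]]' --hand 70

```text
time: 27.32
tool_pos: [0.5104, 0.0147, 0.154]
tool_rot: [-3.14, 0.0, 1.24]
contact_force: [0.8, 0.1, -0.1]
opening: 0.0665
grip_force: 0.0
```

Run:
```python
from h import *
print(go(.5743,-.2357,.15,.6))
c=shot("top");d=shot("scene")
print(fit(d,"washer",(.574,-.236,0),fill=False),fit(d,"washer",(.574,-.236,0),thr=40),fit(c,"washer",(.574,-.236,0),thr=40))
```

```text
([-3.6, 2.364, 0.066], np.float64(0.64))Traceback (most recent call last):
  File "<stdin>", line 4, in <module>
  File "h.py", line 33, in fit
    i=1+np.argmin(np.hypot(*(ce[1:]-(q.mean(0)-lo)).T)-.1*np.sqrt(st[1:,4]))
        ~~~~~~~~~^^^^^^^^^^^^^^^^^^^^^^^^^^^^^^^^^^^^^^^^^^^^^^^^^^^^^^^^^^^
    return _wrapfunc(a, 'argmin', axis=axis, out=out, **kwds)
    return bound(*args, **kwds)
ValueError: attempt to get argmin of an empty sequence
```

step_arm --motion '[[[-0.4, 0.25, 0], 0.18], [[-0.8, 0.5, 0], 0.36], [[-1.2, 0.75, 0], 0.54], [[-1.6, 1.0, 0], 0.72], [[-2.0, 1.3, 0], 0.9], [[-2.4, 1.6, 0], 1.08], [[-2.8, 1.85, 0], 1.26], [[-3.2, 2.1, 0], 1.43], [[-3.6, 2.36, 0.06], 1.57], [[-3.6, 2.36, 0.06], 1.57]]'

```text
time: 28.68
tool_pos: [0.5742, -0.2372, 0.1494]
tool_rot: [-3.142, 0.002, -0.333]
contact_force: [0.1, -0.5, -0.1]
opening: 0.0668
grip_force: 0.0
```

step_arm --motion '[[[0, 0, 0.4], 0], [[0, 0, 1.0], 0], [[0, 0, 1.6], 0], [[0, 0, 1.8], 0], [[0, 0, 1.8], 0], [[0, 0, 1.8], 0]]'

```text
time: 29.42
tool_pos: [0.5755, -0.2359, 0.0446]
tool_rot: [3.141, -0.002, -0.33]
contact_force: [-0.5, -0.0, 0.1]
opening: 0.0668
grip_force: 0.0
```

Run:
```python
from h import *
o=robot.observe();print(o["tool_rot"],go(.5743,-.2357,.0185,-.33))
c=shot("top");d=shot("scene")
crop(c,"pics/w1.png",200,150,80,75,5);crop(d,"pics/w2.png",225,160,80,75,5)
cv2.imwrite("pics/w.png",np.hstack([cv2.imread("pics/w1.png"),cv2.imread("pics/w2.png")]))
```

```text
[ 3.14111206e+00 -2.45518518e-03 -3.29639821e-01] ([-0.02, 0.003, 0.435], np.float64(0.0))
```

View pics/w.png

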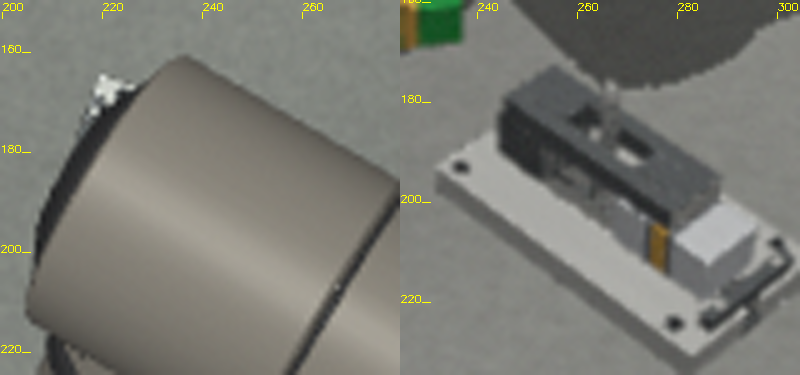

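step_arm --motion '[[[-0.02, 0, 0.2], 0], [[-0.02, 0, 0.35], 0], [[-0.02, 0, 0.42], 0], [[-0.02, 0, 0.42], 0], [[-0.02, 0, 0.42], 0]]'

```text
time: 30.15
tool_pos: [0.5735, -0.2353, 0.0177]
tool_rot: [3.142, 0.0, -0.33]
contact_force: [-0.1, 0.5, 0.5]
opening: 0.0664
grip_force: 0.0
```

step_arm --motion '[[[0, 0, 0], 0], [[0, 0, 0], 0], [[0, 0, 0], 0], [[0, 0, 0], 0], [[0, 0, 0], 0], [[0, 0, 0], 0]]' --hand 200 --squeeze 15

```text
time: 30.9
tool_pos: [0.5735, -0.2353, 0.0179]
tool_rot: [3.142, -0.0, -0.33]
contact_force: [0.4, 0.5, -0.4]
opening: 0.0352
grip_force: 15.0
```

step_arm --motion '[[[0, 0, -0.01], 0], [[0, 0, -0.01], 0], [[0, 0, -0.01], 0], [[0, 0, -0.01], -0.18], [[0, 0, -0.01], -0.36], [[0, 0, -0.01], -0.54], [[0, 0, -0.01], -0.72], [[0, 0, -0.01], -0.9], [[0, 0, -0.01], -1.08], [[0, 0, -0.01], -1.26]]' --hand 70

```text
time: 32.15
tool_pos: [0.5735, -0.2353, 0.0185]
tool_rot: [3.142, 0.0, 0.936]
contact_force: [0.6, 0.0, 0.7]
opening: 0.0668
grip_force: 0.0
```

step_arm --motion '[[[0, 0, 0], -0.18], [[0, 0, 0], -0.31], [[0, 0, 0], -0.31], [[0, 0, 0], -0.31]]'

```text
time: 32.65
tool_pos: [0.5735, -0.2353, 0.0185]
tool_rot: [3.142, 0.0, 1.237]
contact_force: [0.3, -0.4, 0.4]
opening: 0.0665
grip_force: 0.0
```

step_arm --motion '[[[0, 0, 0], 0], [[0, 0, 0], 0], [[0, 0, 0], 0], [[0, 0, 0], 0], [[0, 0, 0], 0], [[0, 0, 0], 0]]' --hand 200 --squeeze 30

```text
time: 33.4
tool_pos: [0.5735, -0.2353, 0.0186]
tool_rot: [3.141, 0.0, 1.24]
contact_force: [0.3, -0.3, 0.3]
opening: 0.0344
grip_force: 30.0
```

step_arm --motion '[[[0, 0, -0.3], 0], [[0, 0, -0.8], 0], [[0, 0, -1.5], 0], [[0, 0, -2.0], 0], [[0, 0, -2.2], 0], [[0, 0, -2.2], 0], [[0, 0, -2.2], 0]]'

```text
time: 34.28
tool_pos: [0.5728, -0.2349, 0.1492]
tool_rot: [-3.139, -0.0, 1.24]
contact_force: [-0.2, -0.9, -0.9]
opening: 0.0344
grip_force: 30.0
```

Run:
```python
from h import *
print(go(.511,.0145,.15,1.24))
```

```text
([3.596, -2.325, -0.014], np.float64(-0.0))
```

step_arm --motion '[[[0.6, -0.4, 0], 0], [[1.3, -0.85, 0], 0], [[2.0, -1.3, 0], 0], [[2.7, -1.75, 0], 0], [[3.3, -2.15, 0], 0], [[3.6, -2.33, 0], 0], [[3.6, -2.33, 0.3], 0], [[3.6, -2.33, 0.4], 0], [[3.6, -2.33, 0.4], 0], [[3.6, -2.33, 0.4], 0]]'

```text
time: 35.52
tool_pos: [0.5117, 0.0141, 0.1267]
tool_rot: [3.141, 0.0, 1.239]
contact_force: [0.0, 0.8, 0.1]
opening: 0.0342
grip_force: 30.0
```

Run:
```python
from h import *
print(go(.511,.0145,.115,1.24))
d=shot("scene")
crop(d,"pics/x.png",235,140,60,55,10,10)
```

```text
([0.003, -0.014, 0.194], np.float64(-0.001))
```

View pics/x.png

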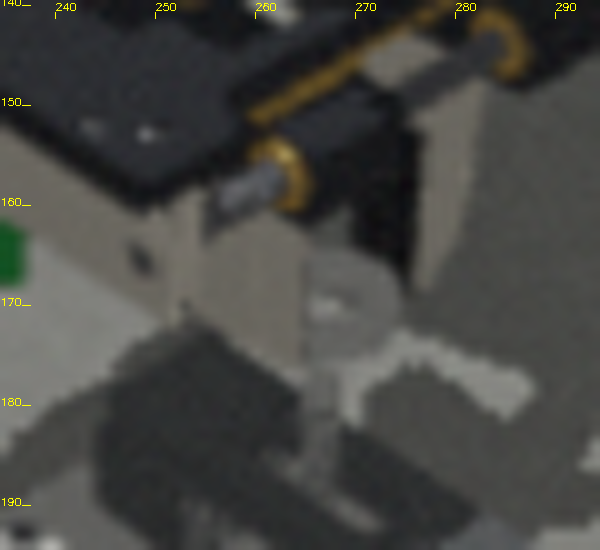

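Run:
```python
from h import *
d=shot("scene");p=robot.observe()["tool_pos"]
w=proj(d,S["washer"]+[p[0],p[1],p[2]-.0185]);print(w.min(0),w.max(0),proj(d,[[p[0],p[1],p[2]-.0115],[p[0],p[1],.085],[p[0],p[1],.06]]))
im=d["pixels"].astype(int).sum(2)
for v in(179,181,183,185): print(v,im[v,258:278])
for v in(168,170,172): print(v,im[v,262:280])
```

```text
[258.81819537 163.77248828] [274.63058724 176.1668215 ] [[266.77057304 168.72113001]
 [266.15277082 178.69690807]
 [265.66704498 186.54002205]]
179 [146 135 140 136 136 133 170 245 283 290 285 375 389 295 216 208 204 213
 209 214]
181 [132 134 143 134 130 137 166 230 230 225 239 352 384 278 216 213 216 212
 206 213]
183 [129 129 126 134 133 136 150 206 244 244 221 167 159 165 186 204 210 217
 215 218]
185 [147 147 130 177 179 175 179 228 250 230 201 159 129 143 142 135 164 197
 208 219]
168 [300 300 301 260 282 283 282 278 281 285 284 286 248 148 219 262 232 213]
170 [304 299 299 291 348 372 370 285 258 274 286 289 280 231 209 208 207 210]
172 [302 303 300 263 275 285 293 293 287 289 291 286 272 267 216 205 217 211]
```

step_arm --motion '[[[0.01, -0.016, 0.0], 0], [[0.01, -0.016, 0.1], 0], [[0.01, -0.016, 0.2], 0], [[0.01, -0.016, 0.28], 0], [[0.01, -0.016, 0.34], 0], [[0.01, -0.016, 0.4], 0], [[0.01, -0.016, 0.4], 0]]'

```text
time: 36.5
tool_pos: [0.5107, 0.0153, 0.1023]
tool_rot: [-3.141, 0.0, 1.24]
contact_force: [0.1, 0.2, -1.1]
opening: 0.0342
grip_force: 30.0
```

step_arm --motion '[[[0, 0, 0.1], 0], [[0, 0, 0.2], 0], [[0, 0, 0.28], 0], [[0, 0, 0.34], 0], [[0, 0, 0.37], 0], [[0, 0, 0.37], 0], [[0, 0, 0.37], 0]]'

```text
time: 37.38
tool_pos: [0.5109, 0.0153, 0.0805]
tool_rot: [3.141, 0.0, 1.24]
contact_force: [0.3, 0.2, -0.3]
opening: 0.0347
grip_force: 30.0
```

step_arm --motion '[[[0, 0, 0.01], 0], [[0, 0, 0.02], 0], [[0, 0, 0.025], 0], [[0, 0, 0.025], 0]]'

```text
time: 37.88
tool_pos: [0.5108, 0.0153, 0.0788]
tool_rot: [3.142, 0.0, 1.24]
contact_force: [0.4, 0.3, -0.4]
opening: 0.0343
grip_force: 30.0
```

step_arm --motion '[[[0, 0, 0], 0], [[0, 0, 0], 0], [[0, 0, 0], 0], [[0, 0, -0.1], 0], [[0, 0, -0.6], 0], [[0, 0, -1.2], 0], [[0, 0, -1.5], 0], [[0, 0, -1.5], 0], [[0, 0, -1.5], 0]]' --hand 70

```text
time: 39.0
tool_pos: [0.5103, 0.0154, 0.1681]
tool_rot: [-3.141, 0.0, 1.24]
contact_force: [-1.1, -0.0, 0.1]
opening: 0.0664
grip_force: 0.0
```

Run:
```python
from h import *
print(go(.4213,.2541,.15,-.33))
```

```text
([3.281, -2.696, 0.302], np.float64(1.57))
```

step_arm --motion '[[[0.35, -0.3, 0], -0.18], [[0.7, -0.6, 0], -0.36], [[1.1, -0.9, 0], -0.54], [[1.5, -1.2, 0], -0.72], [[1.9, -1.5, 0], -0.9], [[2.3, -1.9, 0], -1.08], [[2.7, -2.2, 0], -1.26], [[3.0, -2.5, 0.1], -1.43], [[3.28, -2.7, 0.3], -1.57], [[3.28, -2.7, 0.3], -1.57]]'

```text
time: 40.25
tool_pos: [0.4201, 0.2545, 0.1491]
tool_rot: [-3.139, -0.003, 2.811]
contact_force: [0.1, 0.6, -0.3]
opening: 0.0669
grip_force: 0.0
```

step_arm --motion '[[[0, 0, 0.4], 0], [[0, 0, 1.0], 0], [[0, 0, 1.5], 0], [[0, 0, 1.5], 0], [[0, 0, 1.5], 0]]'

```text
time: 40.88
tool_pos: [0.4223, 0.2539, 0.0616]
tool_rot: [3.141, 0.001, 2.808]
contact_force: [0.3, 0.3, -0.1]
opening: 0.0664
grip_force: 0.0
```

Run:
```python
from h import *
print(go(.4213,.2541,.0245,2.81))
d=shot("scene")
crop(d,"pics/y.png",235,160,80,60,7,10);crop(d,"pics/y2.png",335,160,60,60,7,10)
a=np.hstack([cv2.imread("pics/y.png"),cv2.imread("pics/y2.png")]);cv2.imwrite("pics/yy.png",cv2.resize(a,(800,343)))
```

```text
([0.017, -0.001, 0.619], np.float64(-0.002))
```

View pics/yy.png

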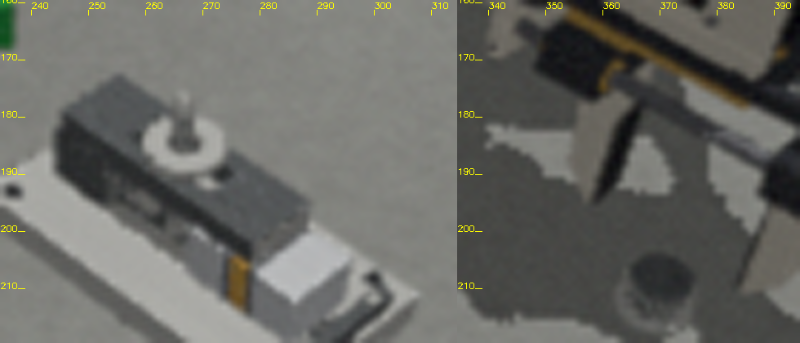

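step_arm --motion '[[[0.017, 0, 0.25], 0], [[0.017, 0, 0.5], 0], [[0.017, 0, 0.6], 0], [[0.017, 0, 0.61], 0], [[0.017, 0, 0.61], 0]]'

```text
time: 41.55
tool_pos: [0.4208, 0.2545, 0.0245]
tool_rot: [3.141, 0.0, 2.81]
contact_force: [-0.1, -0.3, -0.9]
opening: 0.0666
grip_force: 0.0
```

step_arm --motion '[[[0, 0, 0], 0], [[0, 0, 0], 0], [[0, 0, 0], 0], [[0, 0, 0], 0], [[0, 0, 0], 0], [[0, 0, 0], 0], [[0, 0, 0], 0]]' --hand 220 --squeeze 15

```text
time: 42.42
tool_pos: [0.4206, 0.2544, 0.0242]
tool_rot: [3.142, 0.0, 2.81]
contact_force: [0.7, 0.0, 0.6]
opening: 0.0268
grip_force: 15.0
```

step_arm --motion '[[[0, 0, 0], 0], [[0, 0, 0], 0], [[0, 0, 0], 0.0], [[0, 0, 0], 0.15], [[0, 0, 0], 0.33], [[0, 0, 0], 0.51], [[0, 0, 0], 0.69], [[0, 0, 0], 0.87], [[0, 0, 0], 1.05], [[0, 0, 0], 1.23]]' --hand 70

```text
time: 43.68
tool_pos: [0.4206, 0.2544, 0.0242]
tool_rot: [-3.142, 0.0, 1.574]
contact_force: [0.0, -0.5, -0.8]
opening: 0.0666
grip_force: 0.0
```

step_arm --motion '[[[0, 0, 0], 0.18], [[0, 0, 0], 0.34], [[0, 0, 0], 0.34], [[0, 0, 0], 0.34]]'

```text
time: 44.18
tool_pos: [0.4206, 0.2544, 0.0242]
tool_rot: [3.142, 0.0, 1.243]
contact_force: [-0.2, 0.3, 0.4]
opening: 0.0664
grip_force: 0.0
```

step_arm --motion '[[[0, 0, 0], 0], [[0, 0, 0], 0], [[0, 0, 0], 0], [[0, 0, 0], 0], [[0, 0, 0], 0], [[0, 0, 0], 0], [[0, 0, 0], 0]]' --hand 220 --squeeze 30

```text
time: 45.05
tool_pos: [0.4206, 0.2544, 0.0242]
tool_rot: [3.141, 0.0, 1.24]
contact_force: [0.2, -0.4, -0.1]
opening: 0.0262
grip_force: 30.0
```

step_arm --motion '[[[0, 0, -0.3], 0], [[0, 0, -0.8], 0], [[0, 0, -1.5], 0], [[0, 0, -2.1], 0], [[0, 0, -2.3], 0], [[0, 0, -2.3], 0], [[0, 0, -2.3], 0]]'

```text
time: 45.92
tool_pos: [0.4198, 0.2541, 0.1607]
tool_rot: [-3.139, 0.002, 1.24]
contact_force: [0.6, 0.6, -1.3]
opening: 0.0263
grip_force: 30.0
```

Run:
```python
from h import *
print(go(.5108,.0153,.16,1.24))
```

```text
([-3.27, 2.728, 0.012], np.float64(-0.0))
```

Nut bottom is at TCP − 24.2 mm (at z 0.136 now); final TCP is 0.0912.

step_arm --motion '[[[-0.6, 0.5, 0], 0], [[-1.25, 1.05, 0], 0], [[-1.9, 1.6, 0], 0], [[-2.5, 2.1, 0], 0], [[-3.0, 2.5, 0], 0], [[-3.27, 2.73, 0], 0], [[-3.27, 2.73, 0.2], 0], [[-3.27, 2.73, 0.5], 0], [[-3.27, 2.73, 0.5], 0], [[-3.27, 2.73, 0.5], 0]]'

```text
time: 47.18
tool_pos: [0.5114, 0.0163, 0.1319]
tool_rot: [-3.141, 0.0, 1.241]
contact_force: [-0.2, 0.4, -0.2]
opening: 0.0264
grip_force: 30.0
```

Run:
```python
from h import *
print(go(.5108,.0153,.107,1.24))
```

```text
([-0.019, -0.005, 0.416], np.float64(0.001))
```

step_arm --motion '[[[-0.019, -0.005, 0], 0], [[-0.019, -0.005, 0.08], 0], [[-0.019, -0.005, 0.17], 0], [[-0.019, -0.005, 0.25], 0], [[-0.019, -0.005, 0.33], 0], [[-0.019, -0.005, 0.4], 0], [[-0.019, -0.005, 0.4], 0]]'

```text
time: 48.05
tool_pos: [0.5108, 0.0147, 0.1078]
tool_rot: [-3.141, 0.0, 1.24]
contact_force: [0.2, 0.3, -1.3]
opening: 0.0262
grip_force: 30.0
```

step_arm --motion '[[[0, 0.005, 0.08], 0], [[0, 0.005, 0.16], 0], [[0, 0.005, 0.22], 0], [[0, 0.005, 0.25], 0], [[0, 0.005, 0.26], 0], [[0, 0.005, 0.26], 0]]'

```text
time: 48.8
tool_pos: [0.5114, 0.0145, 0.0926]
tool_rot: [3.141, 0.0, 1.24]
contact_force: [0.4, -0.2, -0.9]
opening: 0.0264
grip_force: 30.0
```

step_arm --motion '[[[0, 0, 0.01], 0], [[0, 0, 0.02], 0], [[0, 0, 0.025], 0], [[0, 0, 0.025], 0]]'

```text
time: 49.3
tool_pos: [0.5113, 0.0145, 0.0912]
tool_rot: [3.142, 0.0, 1.24]
contact_force: [-0.4, 0.4, 0.3]
opening: 0.0264
grip_force: 30.0
```

step_arm --motion '[[[0, 0, 0], 0], [[0, 0, 0], 0], [[0, 0, 0], 0], [[0, 0, -0.1], 0], [[0, 0, -0.6], 0], [[0, 0, -1.2], 0], [[-0.8, 0, -1.5], 0], [[-1.6, 0, -1.5], 0], [[-2.4, 0, -1.5], 0], [[-3.0, 0, -1.5], 0]]' --hand 70

```text
time: 50.55
tool_pos: [0.4522, -0.1573, 0.1818]
tool_rot: [3.141, 0.0, 1.239]
contact_force: [-0.5, -0.1, -0.8]
opening: 0.0664
grip_force: 0.0
```

Run:
```python
from h import *
d=shot("scene")
crop(d,"pics/z.png",235,155,80,60,10,10)
```

```text
(no output)
```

View pics/z.png

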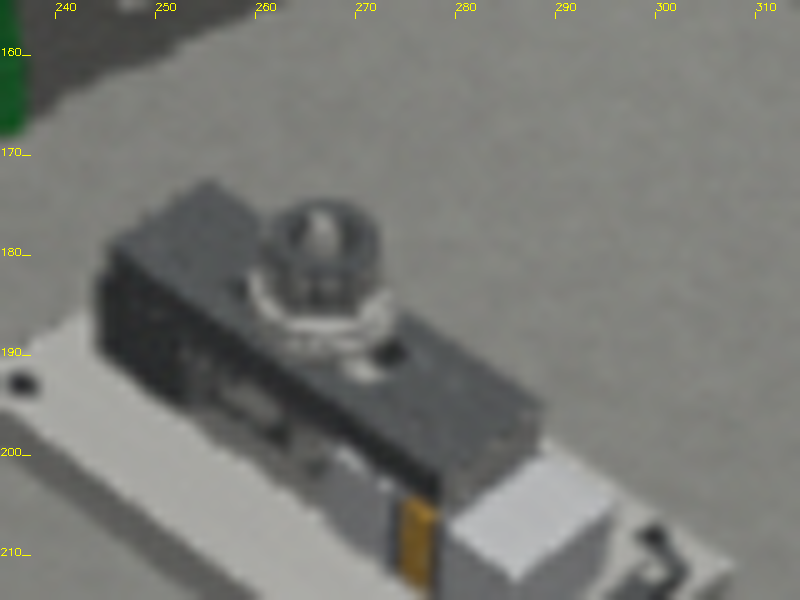

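step_arm --motion '[[[0, 0, 0], 0], [[0, 0, 0], 0], [[0, 0, 0], 0]]'

```text
time: 50.98
tool_pos: [0.4531, -0.1547, 0.1812]
tool_rot: [3.142, -0.0, 1.241]
contact_force: [-1.1, 0.8, -0.2]
opening: 0.0667
grip_force: 0.0
```

```bash
python3 -c "
from cell import robot
print(robot.hand_in())"
```

```text
the job is handed in; nothing more can be done
None
```

The clamp is made up in the order asked (sample and tall heel block on the plate, strap level over the stud, then washer and nut), and the job was handed in at about 51 s; no verdict came back.

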